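Tug-test the snap-in loops of the bag stand

TASK

Before gift bags are hung on the stand, prove its two pull loops, first the left one as the robot sees them, then the right one: hook the shut fingers into the loop and pull it straight out, away from the stand, with about 12 N for a second. If the plug gives way and jumps out, push the loop back in until the plug snaps home and tug it again before going on. Leave both plugs home and do not disturb the bottle or the peg beside it.

Things in the scene. Friction and masses are not known exactly. Their poses are not given: they have to be found in the camera images.
- stand: Bag stand, fixed to the table: round foot 64 mm across, one 16 mm column, level aluminium cross head 150 mm long (along y), 20x20 mm, top at 195 mm. Origin on the table near the column's foot; z up, x away from the robot at yaw 0, y left. Two sockets 12 mm long stand out of the head's front (-x) face at y = +42 and -42 mm, 185 mm up; in each a hidden snap plug carries a pull loop.
- head_front (a point): Centre of the head's front face, 6 mm in front of the stand's origin, 185 mm up. The plugs slide along the stand's x only. A plug is snapped home, or only half in (5 to 7 mm out, not seen). A home plug holds up to about 17 N. A half-in plug jumps out at under 7 N to its stop, 11 mm from home; the loop then pulls on against that stop. Snapping a plug home takes up to 16 N.
- head_top (a point): Middle of the head's top, 195 mm up. Each loop slides along the stand's x on its plug, against a spring with friction: it stays put anywhere 0 to 6 mm out, moves at about 4.5 N and yields about 1.4 mm per N above that. Pushed towards the head (on the cross piece from inside, or on the bar from in front) it slides in, then snaps its plug home, then meets a rigid stop.
- loop_left: The left pull loop: level rectangle of 6 mm steel wire sticking out of the head towards the stand's -x, at stand y = 42 mm, 185 mm above the table. Origin at its socket end. Open inside 42 mm along x (9.5 to 51.5 mm in front of the origin, between a cross piece 12 mm high at the back and the bar in front) and 58 mm along y: shut fingers fit in from above, also leaning sideways.
- bar_left (a point): Middle of the front bar of the left loop (axis of the 6 mm wire, along the stand's y), 54.5 mm in front of the loop's origin. In the stand's frame it is at x = -73 mm with plug and loop fully home. A pull of 12 N draws it to about -85 mm if the plug holds, to about -96 mm if the plug has jumped out. Let go, it rests at -73 to -81 mm with the plug home, beyond -83.5 mm with it out.
- loop_right: The right pull loop: level rectangle of 6 mm steel wire sticking out of the head towards the stand's -x, at stand y = -42 mm, 185 mm above the table. Origin at its socket end. Open inside 42 mm along x (9.5 to 51.5 mm in front of the origin, between a cross piece 12 mm high at the back and the bar in front) and 58 mm along y: shut fingers fit in from above, also leaning sideways.
- bar_right (a point): Middle of the front bar of the right loop (axis of the 6 mm wire, along the stand's y), 54.5 mm in front of the loop's origin. In the stand's frame it is at x = -73 mm with plug and loop fully home. A pull of 12 N draws it to about -85 mm if the plug holds, to about -96 mm if the plug has jumped out. Let go, it rests at -73 to -81 mm with the plug home, beyond -83.5 mm with it out.
- roof_post: Roof post; its solid body is inside the wire rack at the robot's left, out of the way. The grey post drawn close to the robot is scenery, not solid: it only blocks views. The rack is solid: shelves at heights 0.23-0.26 and 0.59-0.62 m over x -0.02 to 0.34, y beyond 0.24 m. An elbow or upper arm may strike it, less so if the tool leans with the wrist to the right (-y). Origin on the floor.
- peg_0: Wooden peg, 13x72x10 mm, lying under the loops. Bystander. Origin at the centre of its underside.
- syrup_0: Dark bottle with white cap, 56 mm across, 193 mm tall. Bystander. Origin at the centre of its underside.

How it is judged (in metres and radians):
On the way, in this order (a step that is already met when the one before it is completed fails the run):
1. the left loop is pulled away from the stand with 9 N or more while its plug holds (bar drawn out 6 to 16 mm) (contact force between the fingers and loop_left above 9 N and x of bar_left in the frame of stand between -0.089 and -0.079 m), for 0.4 s.
2. the right loop is pulled away from the stand with 9 N or more while its plug holds (bar drawn out 6 to 16 mm) (contact force between the fingers and loop_right above 9 N and x of bar_right in the frame of stand between -0.089 and -0.079 m), for 0.4 s.
At the end, for the whole second after the job is handed in: After both proof pulls both plugs are home: each loop's bar rests no farther than 9.5 mm out from its fully home place (x of each of bar_left, bar_right in the frame of stand above -0.0825 m); the robot touches nothing.
It fails at once if a bystander is shoved more than 25 mm (distance of any of peg_0, syrup_0 from where it was at the start of the episode above 0.025 m).
It also fails if it takes over 58 s, if anything falls off the work surface, if the arm or the gripper's body presses on something with over 40 N, if the wrist force passes 120 N, or if a joint passes its speed limit or range.

ROBOT

A 6-joint arm with a two-finger parallel gripper is mounted at the origin on a cart in front of the work surface, level with it; the furniture and walls round the work are solid. World frame = base frame: x ahead of the robot, y to its left, z up, the work surface at z = 0. Lengths are in mm, angles in rad, forces in N, time in s.
With the tool pointing down it reaches from about 350 to 875 mm from the base axis. Payload 4.2 kg.
Tool frame: the origin (TCP) lies on the centre line of the jaws, within the pads' length; the fingertips stand 14 mm ahead of it and the grasp point (between the pads) lies 5 mm behind it (tcp_to_tips is the distance from the TCP to the fingertips, in mm); z points along the fingers, y is the direction in which the jaws open and shut (so a half turn about z gives the same grasp; the last joint's range is limited). The gripper opens to 85 mm and grips with 20 to 120 N. Pads are 22 mm wide; open, the fingers measure 114 mm over their backs; the gripper's body (76 mm by 85 mm) begins 54 mm behind the grasp point. The pads swing forward as they close: fully open they stand 13 mm farther back than shut.
Start: joints at [-0.915, 0.385, 0.008, 0, -1.194, -0.259], TCP at [241.556, -576.411, 245.312] pointing down, gripper open.
Joint ranges: [-3.14, 3.14], [-1.21, 2.06], [-1.07, 1.41], [-3.16, 2.05], [-2.99, -0.16], [-3.1, 3.1]. Speed limits (rad/s): [2.79, 2.79, 3.14, 3.14, 3.14, 3.14].

INTERFACE

Orientations are given as a unit quaternion [x, y, z, w].
In Python, from bench import read_state, get_image, job_done, tcp_to_tips gives the robot as it stands. The module is installed in compiled form; this text tells all that it offers.
- The arm moves only by the tool play_rows, never from a script. Its argument "targets" is a list of rows, each an object of numbers: "gripper": the gripper's target within -1 to 1 (shut at 1, half-way at 0, fully open at -1); "tx", "ty", "tz": the shift along the tool's x, y, z scaled (see below); "spin": the turn about the tool's z scaled (see below). A call has 1 to 12 rows; each row is the pose to reach, as a shift and turn from the pose commanded when the call began, along the tool's axes at that moment; what a row does not reach only later rows make up. The controller multiplies each number of a shift by 0.25 m and each number of a turn by pi/4 rad. A row lasts 1/8 s, in which the tool goes at most 62.5 mm and 10.7 degrees, less where a joint would pass 70% of its speed; a pose out of reach is approached as far as the arm can. A call with a number of a shift or a turn outside -1 to 1 is refused whole. A call with a gripper value outside its range is refused whole. The fingers move at their own pace and stop on an object; the grip force is fixed at half the most. Time passes only in rows, so rows that repeat a pose let the fingers close. It gives the time, the measured TCP pose, the force and the opening at its end, in the units of the state.
- read_state(): the state, without advancing time (a new reading comes with each control period).
- get_image(name): name is "scene" or "side" or "wrist"; returns a dict with "frame" (480x640x3 uint8, red, green, blue), "depth" (480x640 float32, mm along the optical axis (not along the pixel's ray), 0 where there is no reading), "mtx" (3x3 intrinsics, pixels), "world_to_cam" (4x4, takes a point from world to camera coordinates). Camera axes: x right, y up, looking along -z (the intrinsics and any distortion apply to the point x, -y, -z); pixel columns grow to the right and rows downward; lengths in mm; the calibration is good to about 2 mm. A picture is of the moment at which its call begins.
- job_done(): hands the job in, once; it reports no verdict.
The state is a dict: "clock": time; "joints": joint angles; "joint_vel": joint speeds; "joint_efforts": joint torques, N m; "position": TCP position; "ee_rot": TCP orientation; "contact_force": force on the tool from outside, world axes, zero at the start; "wrist_torque": the same for the moment, N m; "gripper_width": finger opening in mm.
Only numpy, scipy, OpenCV 4.12 (cv2) and the standard library are available. Lean on these libraries where they do the work, as an engineer would, in place of code of your own. Each camera call takes 0.05 s, during which the arm holds its last target.

## Working session

There is one attempt and no reset: what is moved stays moved. The work goes in short steps, Python scripts to look and compute and a tool call to move; the robot and the scene stay as the last step left them, time stands still between calls to the robot, and variables do not carry over. Pictures are saved under pics/ and viewed, and the job is handed in when it is done.

Besides the shell and the picture viewer there is one more tool, called after "Emit:" as name(argument=value, ...) on one line, values as JSON. play_rows: Moves the arm, as the interface text tells. Its arguments: {"type":"object","properties":{"targets":{"type":"array","items":{"type":"object","properties":{"gripper":{"type":"number"},"tx":{"type":"number","minimum":-1,"maximum":1},"ty":{"type":"number","minimum":-1,"maximum":1},"tz":{"type":"number","minimum":-1,"maximum":1},"spin":{"type":"number","minimum":-1,"maximum":1}}}}},"required":["targets"]}

```bash
mkdir -p pics; cat > h.py <<'E'
import numpy as np, cv2
from bench import read_state, get_image, job_done, tcp_to_tips
def snap(n,f):
    d=get_image(n); cv2.imwrite(f'pics/{f}.png',d['frame'][:,:,::-1]); np.savez(f'pics/{f}.npz',**d); return d
def world(d,u,v,z=None):
    K=d['mtx'];T=d['world_to_cam'];dep=float(d['depth'][int(round(v)),int(round(u))]) if z is None else z
    x=(u-K[0,2])/K[0,0]*dep; y=(v-K[1,2])/K[1,1]*dep
    return (np.linalg.inv(T)@np.array([x,-y,-dep,1]))[:3]
def cloud(d):
    K=d['mtx'];T=d['world_to_cam'];D=d['depth'];v,u=np.mgrid[:480,:640]
    P=np.stack([(u-K[0,2])/K[0,0]*D,-(v-K[1,2])/K[1,1]*D,-D,np.ones_like(D)],-1)@np.linalg.inv(T).T
    P=P[...,:3]; P[D==0]=np.nan; return P
def proj(d,p):
    c=d['world_to_cam']@np.append(p,1); K=d['mtx']
    return K[0,0]*c[0]/-c[2]+K[0,2], K[1,1]*-c[1]/-c[2]+K[1,2]
E
python3 - <<'E'
from h import *
print(read_state(),tcp_to_tips)
for n in ['scene','side','wrist']:
    d=snap(n,n+'0'); T=np.linalg.inv(d['world_to_cam']); print(n,T[:3,3].round(),(-T[:3,2]).round(2),d['mtx'].round(1).tolist(),[k for k in d])
E
```

```text
{'clock': 0.0, 'joints': array([-9.15402507e-01,  3.85553000e-01,  6.63636478e-03, -4.94794906e-04,
       -1.19401312e+00, -2.58629097e-01]), 'joint_vel': array([-0.00097222,  0.00092794,  0.00077212,  0.00029742, -0.00031095,
        0.00104944]), 'joint_efforts': array([ 7.58769274e-04, -3.92280400e+01,  1.88402957e+01,  4.18611065e+00,
       -4.61568357e-03, -5.05251990e-05]), 'position': array([ 241.34364836, -575.92293186,  244.22845321]), 'ee_rot': array([-1.96994079e-01,  9.80404071e-01,  1.05870895e-03, -2.64358307e-04]), 'contact_force': array([ 0.57003162, -0.00495758,  0.38335412]), 'wrist_torque': array([ 0.02804397, -0.01536308,  0.02592966]), 'gripper_width': 85.57499385566705} 14.0
scene [1627.  836. 1039.] [-0.61 -0.37 -0.7 ] [[471.2, 0.0, 315.9], [0.0, 471.2, 239.9], [0.0, 0.0, 1.0]] ['frame', 'depth', 'mtx', 'world_to_cam']
side [1306. -377. 1153.] [-0.46  0.31 -0.83] [[529.6, 0.0, 316.7], [0.0, 529.6, 244.1], [0.0, 0.0, 1.0]] ['frame', 'depth', 'mtx', 'world_to_cam']
wrist [ 173. -604.  373.] [ 0.27  0.11 -0.96] [[376.2, 0.0, 323.2], [0.0, 376.2, 239.7], [0.0, 0.0, 1.0]] ['frame', 'depth', 'mtx', 'world_to_cam']
```

View pics/scene0.png

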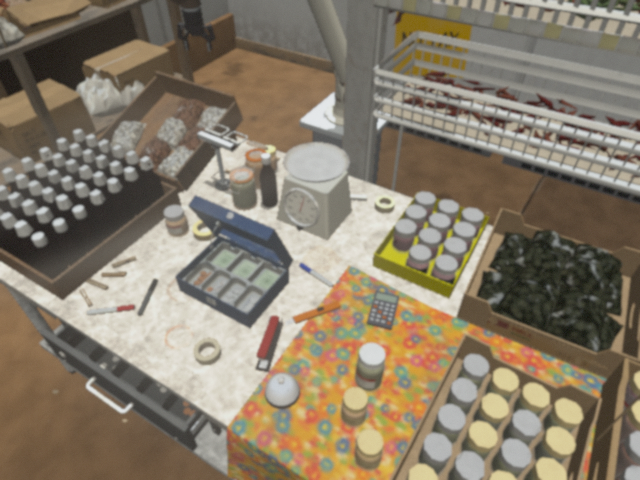

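View pics/side0.png

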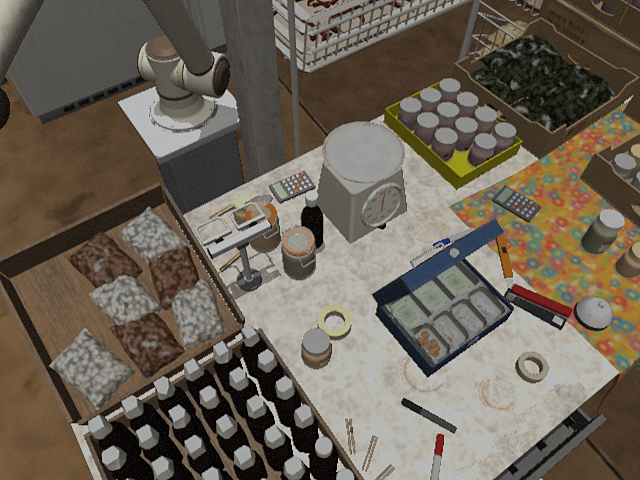

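View pics/wrist0.png

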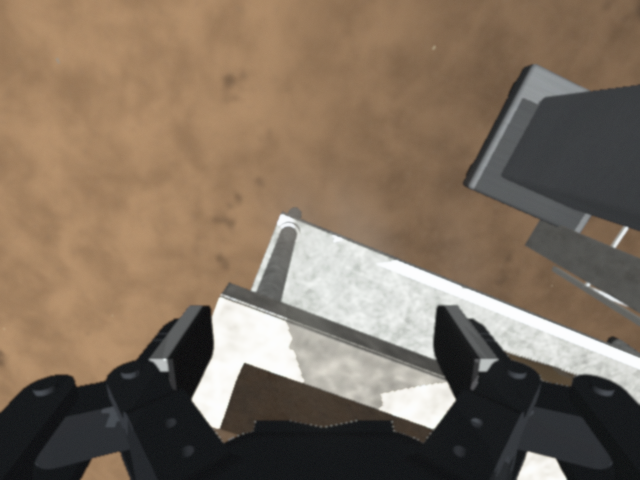

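The side view shows the stand, with its foot near (248,280), its head from (205,245) to (268,225) and its loops at (215,230) and (248,213). The bottle is at (312,220). I'll zoom in and measure.

```bash
python3 - <<'E'
from h import *
d=dict(np.load('pics/side0.npz'))
c=d['frame'][180:320,170:350]; cv2.imwrite('pics/side0z.png',cv2.resize(c[:,:,::-1],None,fx=4.4,fy=4.2,interpolation=cv2.INTER_CUBIC))
P=cloud(d)
S=P[190:310,180:300].reshape(-1,3); uv=np.mgrid[190:310,180:300].reshape(2,-1).T
m=(S[:,2]>188)&(S[:,2]<202)&(S[:,0]<600)
print(m.sum()); Q=S[m]
print(Q.min(0),Q.max(0))
# raster
import sys
g=np.zeros((60,80),int)
x0,y0=Q[:,0].min(),Q[:,1].min();print(x0,y0)
for z0,z1 in [(176,191),(191,203)]:
    m=(S[:,2]>z0)&(S[:,2]<z1); Q=S[m]; 
    print(z0,m.sum()); 
    import collections
    cnt=collections.Counter((int((q[0]-250)//6),int((q[1]+350)//6)) for q in Q if 250<q[0]<500 and -350<q[1]<100)
    for i in range(41,-1,-1):
        r=''.join('#' if cnt.get((i,j),0)>1 else('.' if cnt.get((i,j),0) else ' ') for j in range(74,-1,-1))
        if r.strip(): print(250+6*i,r)
E
```

```text
83
[ 523.66958769 -227.35108814  188.04145588] [599.57815867 -68.33882815 192.07807751]
523.6695876932818 -227.3510881352389
176 822
191 732
```

View pics/side0z.png

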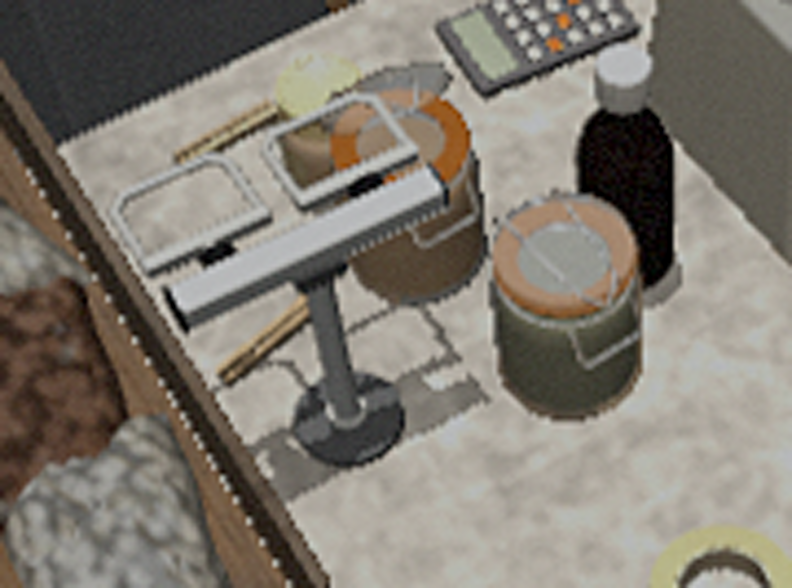

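```bash
python3 - <<'E'
from h import *
import collections
d=dict(np.load('pics/side0.npz'))
P=cloud(d)
S=P[190:310,180:300].reshape(-1,3)
def ras(z0,z1,c=4,X=(480,660),Y=(-260,-20)):
    Q=S[(S[:,2]>z0)&(S[:,2]<z1)]
    print('z',z0,z1)
    cnt=collections.Counter((int((q[0]-X[0])//c),int((q[1]-Y[0])//c)) for q in Q if X[0]<q[0]<X[1] and Y[0]<q[1]<Y[1])
    for i in range((X[1]-X[0])//c,-1,-1):
        r=''.join('#' if cnt.get((i,j),0)>1 else('.' if cnt.get((i,j),0) else ' ') for j in range((Y[1]-Y[0])//c,-1,-1))
        if r.strip(): print(X[0]+c*i,r)
ras(179,191);ras(191,200)
Q=S[(S[:,2]>191)&(S[:,2]<200)&(S[:,0]>560)]
(c,sz,a)=cv2.minAreaRect(Q[:,:2].astype(np.float32)); print(c,sz,a,Q[:,2].mean())
R=cloud(d)
B=R[180:320,270:350].reshape(-1,3)
for z0,z1 in [(60,100),(100,140),(140,170),(170,189),(189,200)]:
    q=B[(B[:,2]>z0)&(B[:,2]<z1)]
    if len(q): print(z0,len(q),q.min(0).round(),q.max(0).round(),np.median(q,0).round())
E
```

```text
z 179 191
656                                   .   .            #         
652                                                    .         
648                    ..                 .   .        .         
644                 .    . ..               ..  #. .             
640              ##.###.   ##.#...          ..  ..               
636               ... #....###.####    .    .  . .               
632              #... ##.  .  .##..  .#######...#######.         
628              #.     .      ..##  .# ###. ##.###.####         
624              #.              .#   . ...# #..##... ##         
620              ..             .#    #.       .    . #.         
616              #               #.   #.             .#.         
612              #.             ..#   #               #.         
608             .#.              #.  .#.              #          
604             .#               ..   #              .#          
600              #.             .#   .#.             ..          
596             ..               ..  .#.             .#          
592              ### . .      . ##
[... 1995 characters left out ...]
                          
592                 .                                            
588                 . .   ..                                     
584                                             .                
520                                                    .         
(631.1378173828125, -144.56756591796875) (152.45835876464844, 86.86679077148438) 87.3185043334961 194.365938390943
60 982 [558. -63.  60.] [750. 135. 100.] [680.  40.  83.]
100 1699 [562. -60. 100.] [743. 140. 140.] [682.  -6. 127.]
140 347 [571. -29. 140.] [689. 156. 170.] [660. 137. 153.]
170 119 [639. -76. 170.] [677. 159. 189.] [664.  50. 176.]
189 121 [639. -75. 189.] [677.  65. 198.] [657.  47. 193.]
```

```bash
python3 - <<'E'
from h import *
for n in ['side','scene']:
    d=dict(np.load(f'pics/{n}0.npz'));P=cloud(d).reshape(-1,3);P=P[~np.isnan(P[:,0])]
    H=lambda x0,x1,y0,y1:P[(P[:,0]>x0)&(P[:,0]<x1)&(P[:,1]>y0)&(P[:,1]<y1)]
    for b in [(200,750,-650,-450),(200,750,-450,-230),(450,600,-230,-60),(450,630,-60,60),(250,450,-230,60)]:
        q=H(*b); q=q[q[:,2]<450]
        if len(q): print(n,b,len(q),np.percentile(q[:,2],[50,95,99.5]).round(), q[q[:,2].argmax()].round())
d=dict(np.load('pics/side0.npz'));P=cloud(d)
def fit(n,d):
    P=cloud(d).reshape(-1,3)
    Q=P[(P[:,2]>191)&(P[:,2]<199)&(P[:,0]>643)&(P[:,0]<690)&(P[:,1]>-240)&(P[:,1]<-50)]
    print(n,len(Q),cv2.minAreaRect(Q[:,:2].astype(np.float32)))
fit('side',d);fit('scene',dict(np.load('pics/scene0.npz')))
E
```

```text
side (200, 750, -650, -450) 14125 [119. 203. 233.] [ 458. -572.  238.]
side (200, 750, -450, -230) 15448 [127. 211. 233.] [ 458. -316.  237.]
side (450, 600, -230, -60) 2185 [ 15. 191. 208.] [ 460. -227.  213.]
side (450, 630, -60, 60) 1462 [ 31. 168. 174.] [597. -50. 177.]
side (250, 450, -230, 60) 1411 [ 0. 10. 16.] [ 445. -230.  173.]
scene (200, 750, -650, -450) 4381 [140. 399. 438.] [ 264. -550.  445.]
scene (200, 750, -450, -230) 4265 [123. 217. 234.] [ 463. -398.  239.]
scene (450, 600, -230, -60) 931 [138. 196. 211.] [ 455. -229.  229.]
scene (450, 630, -60, 60) 807 [ 72. 166. 172.] [599. -44. 176.]
scene (250, 450, -230, 60) 169 [  2. 163. 187.] [ 441. -229.  188.]
side 591 ((657.9768676757812, -145.74700927734375), (152.3033905029297, 33.137123107910156), 87.3185043334961)
scene 187 ((659.8278198242188, -145.62417602539062), (152.49093627929688, 31.403526306152344), 88.53540802001953)
```

Emit:
play_rows(targets=[{"tz": -0.2, "gripper": 1}, {"tz": -0.4, "gripper": 1}])

```text
invalid input
```

Emit:
play_rows(targets=[{"tx": 0, "ty": 0, "tz": -0.2, "spin": 0, "gripper": 1}, {"tx": -0.1, "ty": 0.05, "tz": -0.38, "spin": 0, "gripper": 1}, {"tx": -0.35, "ty": 0.15, "tz": -0.38, "spin": 0.2, "gripper": 1}, {"tx": -0.58, "ty": 0.25, "tz": -0.38, "spin": 0.4, "gripper": 1}, {"tx": -0.8, "ty": 0.35, "tz": -0.38, "spin": 0.505, "gripper": 1}, {"tx": -1, "ty": 0.45, "tz": -0.38, "spin": 0.505, "gripper": 1}, {"tx": -1, "ty": 0.45, "tz": -0.38, "spin": 0.505, "gripper": 1}])

```text
clock: 1.02
position: [430.8, -373.1, 339.9]
ee_rot: [-0.003, 1.0, 0.0, -0.0]
contact_force: [0.6, -0.5, 0.5]
gripper_width: 0.2
```

```bash
python3 -c "
from h import *
s=read_state(); print(s['position'],s['ee_rot'],s['contact_force'],s['joints'])"
```

```text
[ 430.83216973 -373.14441496  339.93462009] [-2.92397303e-03  9.99995642e-01  3.93351176e-04 -1.06862616e-04] [ 0.59786456 -0.50935103  0.46743078] [-4.29911078e-01  2.40023390e-01  3.57334604e-02 -6.37699706e-04
 -1.36703043e+00 -1.13490809e+00]
```

Emit:
play_rows(targets=[{"tx": -0.18, "ty": 0.2, "tz": 0, "spin": 0, "gripper": 1}, {"tx": -0.35, "ty": 0.4, "tz": 0, "spin": 0, "gripper": 1}, {"tx": -0.52, "ty": 0.6, "tz": 0, "spin": 0, "gripper": 1}, {"tx": -0.68, "ty": 0.8, "tz": 0, "spin": 0, "gripper": 1}, {"tx": -0.756, "ty": 0.912, "tz": 0, "spin": 0, "gripper": 1}, {"tx": -0.756, "ty": 0.912, "tz": 0, "spin": 0, "gripper": 1}, {"tx": -0.756, "ty": 0.912, "tz": 0, "spin": 0, "gripper": 1}])

```text
clock: 1.9
position: [617.2, -148.8, 339.9]
ee_rot: [0.0, 1.0, -0.0, -0.001]
contact_force: [-0.3, -0.5, 0.4]
gripper_width: 0.6
```

```bash
python3 - <<'E'
from h import *
s=read_state(); print(s['position'],s['ee_rot'],s['contact_force'],s['joint_vel'].round(3))
d=snap('wrist','wrist1'); d2=snap('side','side1')
for n,d in (('w',d),('s',d2)):
    P=cloud(d).reshape(-1,3)
    Q=P[(P[:,2]>190)&(P[:,2]<201)&(P[:,0]>643)&(P[:,0]<690)&(P[:,1]>-240)&(P[:,1]<-50)]
    print(n,len(Q)); 
    if len(Q)>5: print(cv2.minAreaRect(Q[:,:2].astype(np.float32)))
    for lo,hi in [(-145,-55),(-235,-150)]:
        W=P[(P[:,2]>178)&(P[:,2]<194)&(P[:,0]>560)&(P[:,0]<640)&(P[:,1]>lo)&(P[:,1]<hi)]
        print(len(W), cv2.minAreaRect(W[:,:2].astype(np.float32)) if len(W)>5 else '', W.min(0),W.max(0), np.median(W[:,2]))
E
```

```text
[ 617.22367101 -148.80029401  339.91349041] [ 2.26397457e-04  9.99999823e-01 -1.00813858e-04 -5.40550099e-04] [-0.34212024 -0.45791586  0.35257153] [-0.016 -0.014 -0.002 -0.001 -0.001 -0.003]
w 4925
((656.63330078125, -143.99636840820312), (151.96627807617188, 31.084449768066406), 87.59172821044922)
2644 ((612.0203857421875, -100.0732421875), (70.04605102539062, 57.24447250366211), 87.68988800048828) [ 582.86771491 -135.81214109  179.56623236] [639.98864473 -64.73174583 192.81034446] 187.90086242400963
2820 ((600.107177734375, -185.542236328125), (69.99507904052734, 79.76759338378906), 89.95480346679688) [ 560.1958111  -220.50830098  178.07057893] [ 639.98835853 -150.53445212  193.98490512] 188.12272122105253
s 636
((658.3499755859375, -145.76861572265625), (153.16168212890625, 33.62248992919922), 88.61825561523438)
241 ((611.3477172851562, -102.00956726074219), (69.95076751708984, 58.96216583251953), 88.19095611572266) [ 581.83910997 -137.75664991  178.0337482 ] [639.98821832 -66.63078172 193.89991201] 188.45680427108755
317 ((603.8616943359375, -188.19769287109375), (74.6195068359375, 71.8556137084961), 87.9208984375) [ 566.60403087 -224.17942961  178.63630574] [ 639.92514203 -150.69748618  193.97298876] 188.40149686119184
```

View pics/wrist1.png

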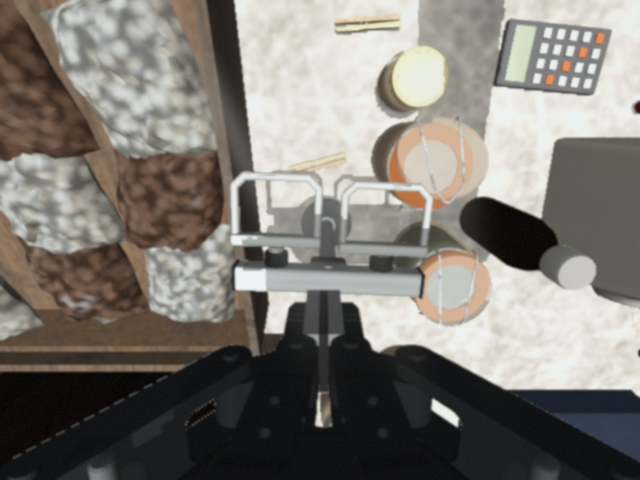

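```bash
cat > fit.py <<'E'
from h import *
def fit(f):
    d=dict(np.load(f'pics/{f}.npz')); P=cloud(d).reshape(-1,3)
    # head: top
    Q=P[(P[:,2]>193)&(P[:,2]<201)&(P[:,0]>640)&(P[:,0]<690)&(P[:,1]>-230)&(P[:,1]<-60)]
    # per-y-bin min & max x
    def edge(Q,fn,lo,hi):
        X=[]
        for y in np.arange(lo,hi,3):
            q=Q[(Q[:,1]>=y)&(Q[:,1]<y+3)]
            if len(q)>2: X.append((y+1.5,fn(q[:,0])))
        X=np.array(X); k=np.polyfit(X[:,0],X[:,1],1); r=X[:,1]-np.polyval(k,X[:,0]); X=X[abs(r)<2]
        k=np.polyfit(X[:,0],X[:,1],1); return k,len(X),np.std(X[:,1]-np.polyval(k,X[:,0]))
    for nm,lo,hi,fn in [('min',-215,-72,lambda x:np.percentile(x,3)),('max',-215,-72,lambda x:np.percentile(x,97))]:
        k,n,s=edge(Q,fn,lo,hi); print('head',nm,'slope',k[0].round(4),'x@-145',np.polyval(k,-145).round(1),n,s.round(2), 'z',np.median(Q[:,2]).round(1))
    print('head y',np.percentile(Q[:,1],[.3,99.7]))
    for nm,lo,hi in [('L',-130,-72),('R',-214,-158)]:
        W=P[(P[:,2]>178)&(P[:,2]<194)&(P[:,1]>lo)&(P[:,1]<hi)]
        B=W[(W[:,0]>565)&(W[:,0]<598)]
        m=np.median(B[(B[:,1]>lo+15)&(B[:,1]<hi-15),0]); B=B[abs(B[:,0]-m)<8]
        k,n,s=edge(B,np.median,lo+10,hi-10); yc=(lo+hi)/2
        print(nm,'bar axis x',np.polyval(k,yc).round(1),'at y',yc,'slope',k[0].round(4),s.round(2),'z',np.median(B[:,2]).round(1))
        S=P[(P[:,2]>178)&(P[:,2]<194)&(P[:,0]>595)&(P[:,0]<620)]
        for side in (-1,1):
            c=yc+32*side; q=S[abs(S[:,1]-c)<9]; print('  side',np.median(q[:,1]).round(1),len(q))
E
python3 -c "
from fit import *
fit('wrist1')"
```

```text
head min slope 0.0406 x@-145 652.2 34 0.21 z 194.8
head max slope 0.0445 x@-145 669.6 42 0.72 z 194.8
head y [-219.44560779  -68.90013274]
L bar axis x 586.1 at y -101.0 slope 0.0459 0.3 z 187.4
  side -132.1 247
  side -68.8 260
R bar axis x 579.1 at y -186.0 slope 0.0379 0.22 z 187.3
  side -215.4 254
  side -152.1 248
```

Emit:
play_rows(targets=[{"tx": 0.01, "ty": 0.1, "tz": 0.1, "spin": 0.054, "gripper": 1}, {"tx": 0.027, "ty": 0.193, "tz": 0.25, "spin": 0.054, "gripper": 1}, {"tx": 0.027, "ty": 0.193, "tz": 0.35, "spin": 0.054, "gripper": 1}, {"tx": 0.027, "ty": 0.193, "tz": 0.35, "spin": 0.054, "gripper": 1}, {"tx": 0.027, "ty": 0.193, "tz": 0.35, "spin": 0.054, "gripper": 1}])

```text
clock: 2.62
position: [611.4, -100.9, 254.5]
ee_rot: [0.022, 1.0, -0.0, 0.001]
contact_force: [0.5, -0.5, -0.1]
gripper_width: 0.0
```

```bash
python3 - <<'E'
from h import *
from scipy.spatial.transform import Rotation as R
s=read_state(); print(s['position'],R.from_quat(s['ee_rot']).as_matrix().round(3),s['contact_force'],s['joint_vel'].round(3))
d=snap('wrist','wrist2')
E
```

```text
[ 611.37497235 -100.85219932  254.49291483] [[-0.999  0.043  0.003]
 [ 0.043  0.999 -0.001]
 [-0.003 -0.    -1.   ]] [ 0.4762705  -0.49160187 -0.12237671] [ 0.002 -0.006  0.012 -0.002  0.003 -0.002]
```

View pics/wrist2.png

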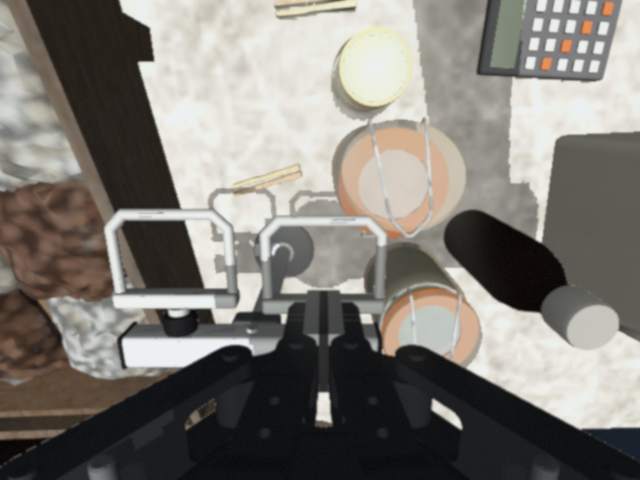

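```bash
python3 - <<'E'
from fit import *
fit('wrist2')
d=dict(np.load('pics/wrist2.npz'));P=cloud(d).reshape(-1,3)
for x0 in range(540,640,20):
    print(x0,[ (lambda q: q[q<178].max().round() if (q<178).any() else None)(P[(P[:,0]>x0)&(P[:,0]<x0+20)&(P[:,1]>y)&(P[:,1]<y+20)][:,2]) for y in range(-140,-20,20)])
E
```

```text
head min slope 0.0395 x@-145 651.8 23 0.35 z 194.7
head max slope -0.0946 x@-145 661.1 12 0.91 z 194.7
head y [-219.85219049  -68.59051876]
L bar axis x 585.9 at y -101.0 slope 0.0406 0.12 z 187.3
  side -131.5 463
  side -68.3 475
R bar axis x 579.1 at y -186.0 slope 0.0436 0.12 z 187.4
  side -214.7 513
  side -151.2 468
540 [np.float64(2.0), np.float64(2.0), np.float64(148.0), np.float64(154.0), np.float64(155.0), np.float64(154.0)]
560 [np.float64(11.0), np.float64(2.0), np.float64(162.0), np.float64(168.0), np.float64(169.0), np.float64(168.0)]
580 [np.float64(12.0), np.float64(2.0), np.float64(164.0), np.float64(174.0), np.float64(175.0), np.float64(175.0)]
600 [np.float64(2.0), np.float64(2.0), np.float64(117.0), np.float64(118.0), np.float64(173.0), np.float64(118.0)]
620 [np.float64(12.0), np.float64(1.0), np.float64(2.0), np.float64(97.0), np.float64(82.0), None]
```

```bash
python3 - <<'E'
from h import *
for n in ['wrist2','wrist1','side1']:
    P=cloud(dict(np.load(f'pics/{n}.npz'))).reshape(-1,3)
    print(n)
    for x0 in range(530,640,8):
        print(x0,*['%4d'%(lambda q: q[q<179].max() if (q<179).any() else -1)(P[(P[:,0]>x0)&(P[:,0]<x0+8)&(P[:,1]>y)&(P[:,1]<y+8)][:,2]) for y in range(-132,-20,8)])
E
```

```text
wrist2
530    1    1    0    1    2    1    1  128  132  129  131  129  132    1
538    1    1    1    1    2    2  135  139  141  142  142  142  140  137
546    1    1    1    0    1    2  144  148  150  149  149  150  149  147
554    1    0    1    1    1  148  151  154  155  156  155  156  155  153
562    1    1    0    1    1  154  158  160  162  162  163  161  161  160
570   11   11    1    0    2  159  162  165  166  167  167  167  166  163
578   11   11    1    1    1  156  166  168  173  170  170  172  170  167
586   10    8    2    1    1  118  166  170  174  174  173  174  172  169
594    1    1    1    1    1  117  118  118  171  174  174  173  171   -1
602    1    1    1    2    1    0   88  117   -1   -1  172   -1   -1   -1
610    1    1    2    0    1    1    0  118  118  118  119  118  117   -1
618    1    1    1    1    1    0    1  102   -1  116  117  117   -1   -1
626   -1    0    0    1    0    0    0   85   83   82   -1   -1   -1   -1
634   11   11    1    0    1    1    0    1    0   -1   -1   -1   -1   -1
wrist1
530    1    1    1    1    1    1    1  131  132  
[... 1327 characters left out ...]
 120  159  161  159  160  158  155
570   10   -1   -1    4   21  157  162  160  166  165  166  166  166  162
578   13   -1   -1    2   36  160  166  168  117  173  169  171  169  165
586   12   -1    3    2   45  157  167  171  176  172  174  173  171  168
594   -1   -1    4    2    3   63  163  169  170  175  172  175  168  121
602   -1   -3    5    1    4   70   76  117  117   -1  172  121  120  118
610   -1    3    1    3    2    5   85   88   81   -1  120  120  118  101
618   -1    3    0    6    2    0    3   92   92   94   90  120  100   -1
626   -1    2    1    2    4    7    2   86   82   83   83   84   90   -1
634    9    7  178    4    3    2    2    3    4    4    0    4   -1   -1
```

Emit:
play_rows(targets=[{"tx": 0.004, "ty": -0.028, "tz": 0.08, "spin": 0, "gripper": 1}, {"tx": 0.004, "ty": -0.028, "tz": 0.14, "spin": 0, "gripper": 1}, {"tx": 0.004, "ty": -0.028, "tz": 0.2, "spin": 0, "gripper": 1}, {"tx": 0.004, "ty": -0.028, "tz": 0.24, "spin": 0, "gripper": 1}, {"tx": 0.004, "ty": -0.028, "tz": 0.282, "spin": 0, "gripper": 1}, {"tx": 0.004, "ty": -0.028, "tz": 0.282, "spin": 0, "gripper": 1}, {"tx": 0.004, "ty": -0.028, "tz": 0.282, "spin": 0, "gripper": 1}])

```text
clock: 3.55
position: [610.0, -106.7, 182.7]
ee_rot: [0.021, 1.0, -0.0, 0.0]
contact_force: [-0.3, -0.3, -0.0]
gripper_width: 0.0
```

```bash
python3 - <<'E'
from h import *
s=read_state(); print(s['position'],s['contact_force'],s['wrist_torque'])
snap('wrist','wrist3');d=snap('side','side3')
c=d['frame'][160:310,150:330]; cv2.imwrite('pics/side3z.png',cv2.resize(c[:,:,::-1],None,fx=4.4,fy=4,interpolation=cv2.INTER_CUBIC))
E
```

```text
[ 609.95079391 -106.68688055  182.74651578] [-0.2536207  -0.2809294  -0.00287631] [0.01525248 0.02730085 0.02656106]
```

View pics/wrist3.png

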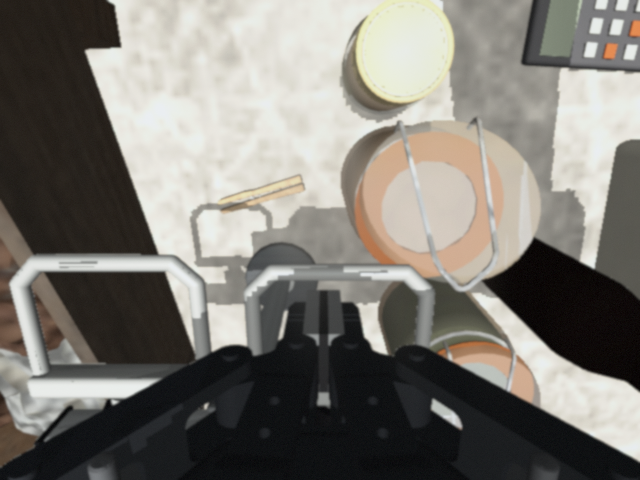

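View pics/side3z.png

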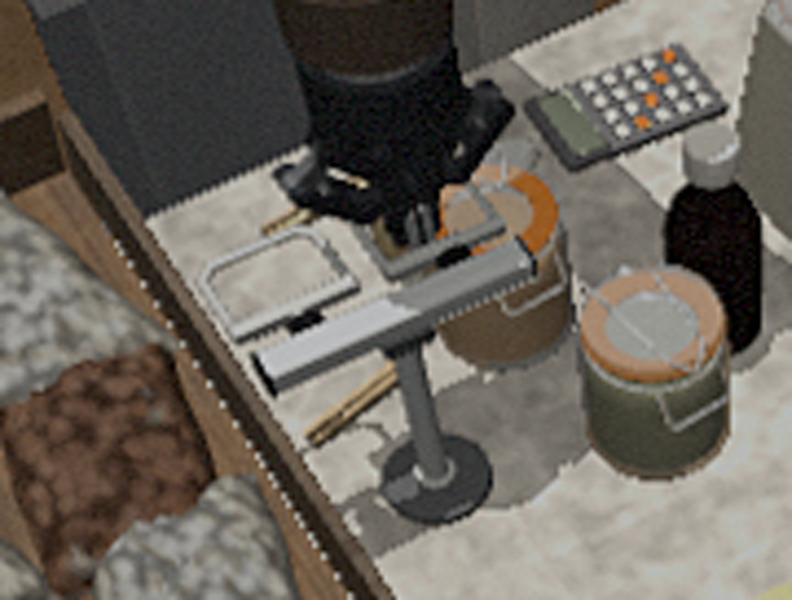

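Emit:
play_rows(targets=[{"tx": 0.02, "ty": 0, "tz": 0, "spin": 0, "gripper": 1}, {"tx": 0.036, "ty": 0, "tz": 0, "spin": 0, "gripper": 1}, {"tx": 0.036, "ty": 0, "tz": 0, "spin": 0, "gripper": 1}])

```text
clock: 4.03
position: [600.3, -106.3, 182.7]
ee_rot: [0.021, 1.0, 0.0, 0.0]
contact_force: [-0.0, -1.2, -0.6]
gripper_width: 0.2
```

Emit:
play_rows(targets=[{"tx": 0.012, "ty": 0, "tz": 0, "spin": 0, "gripper": 1}, {"tx": 0.012, "ty": 0, "tz": 0, "spin": 0, "gripper": 1}])

```text
clock: 4.28
position: [599.1, -106.2, 182.8]
ee_rot: [0.021, 1.0, -0.0, 0.002]
contact_force: [5.1, -0.9, -1.2]
gripper_width: -0.4
```

Emit:
play_rows(targets=[{"tx": 0.01, "ty": 0, "tz": 0, "spin": 0, "gripper": 1}, {"tx": 0.01, "ty": 0, "tz": 0, "spin": 0, "gripper": 1}])

```text
clock: 4.53
position: [596.9, -106.1, 182.9]
ee_rot: [0.021, 1.0, -0.0, 0.002]
contact_force: [5.5, -0.8, -1.9]
gripper_width: -0.2
```

Emit:
play_rows(targets=[{"tx": 0.01, "ty": 0, "tz": 0, "spin": 0, "gripper": 1}, {"tx": 0.01, "ty": 0, "tz": 0, "spin": 0, "gripper": 1}])

```text
clock: 4.78
position: [595.1, -105.9, 182.9]
ee_rot: [0.021, 1.0, -0.0, 0.003]
contact_force: [7.1, -2.0, -2.6]
gripper_width: 0.4
```

Emit:
play_rows(targets=[{"tx": 0.01, "ty": 0, "tz": 0, "spin": 0, "gripper": 1}, {"tx": 0.01, "ty": 0, "tz": 0, "spin": 0, "gripper": 1}])

```text
clock: 5.03
position: [593.2, -105.9, 183.0]
ee_rot: [0.021, 1.0, -0.0, 0.004]
contact_force: [7.9, -1.0, -2.4]
gripper_width: -0.0
```

Emit:
play_rows(targets=[{"tx": 0.01, "ty": 0, "tz": 0, "spin": 0, "gripper": 1}, {"tx": 0.01, "ty": 0, "tz": 0, "spin": 0, "gripper": 1}])

```text
clock: 5.28
position: [591.3, -105.7, 183.1]
ee_rot: [0.021, 1.0, -0.0, 0.005]
contact_force: [9.3, -1.1, -4.0]
gripper_width: -0.0
```

Emit:
play_rows(targets=[{"tx": 0.008, "ty": 0, "tz": 0, "spin": 0, "gripper": 1}, {"tx": 0.016, "ty": 0, "tz": 0, "spin": 0, "gripper": 1}, {"tx": 0.016, "ty": 0, "tz": 0, "spin": 0, "gripper": 1}])

```text
clock: 5.65
position: [588.3, -105.5, 183.3]
ee_rot: [0.021, 1.0, -0.0, 0.006]
contact_force: [12.0, -2.1, -4.9]
gripper_width: -0.4
```

Emit:
play_rows(targets=[{"tx": 0, "ty": 0, "tz": 0, "spin": 0, "gripper": 1}, {"tx": 0, "ty": 0, "tz": 0, "spin": 0, "gripper": 1}, {"tx": 0, "ty": 0, "tz": 0, "spin": 0, "gripper": 1}, {"tx": 0, "ty": 0, "tz": 0, "spin": 0, "gripper": 1}, {"tx": 0, "ty": 0, "tz": 0, "spin": 0, "gripper": 1}, {"tx": 0, "ty": 0, "tz": 0, "spin": 0, "gripper": 1}, {"tx": 0, "ty": 0, "tz": 0, "spin": 0, "gripper": 1}, {"tx": 0, "ty": 0, "tz": 0, "spin": 0, "gripper": 1}])

```text
clock: 6.65
position: [588.3, -105.6, 183.2]
ee_rot: [0.021, 1.0, -0.0, 0.006]
contact_force: [10.6, -3.3, -5.2]
gripper_width: -0.2
```

```bash
python3 - <<'E'
from h import *
snap('wrist','wrist4'); s=read_state();print(s['contact_force'],s['position'])
import fit; fit.fit('wrist4')
E
```

```text
[10.63102024 -2.3873583  -5.23289011] [ 588.31163816 -105.53127202  183.26696468]Traceback (most recent call last):
  File "<stdin>", line 3, in <module>
  File "fit.py", line 15, in fit
    k,n,s=edge(Q,fn,lo,hi); print('head',nm,'slope',k[0].round(4),'x@-145',np.polyval(k,-145).round(1),n,s.round(2), 'z',np.median(Q[:,2]).round(1))
          ~~~~^^^^^^^^^^^^
  File "fit.py", line 12, in edge
    X=np.array(X); k=np.polyfit(X[:,0],X[:,1],1); r=X[:,1]-np.polyval(k,X[:,0]); X=X[abs(r)<2]
                                ~^^^^^
IndexError: too many indices for array: array is 1-dimensional, but 2 were indexed
```

View pics/wrist4.png

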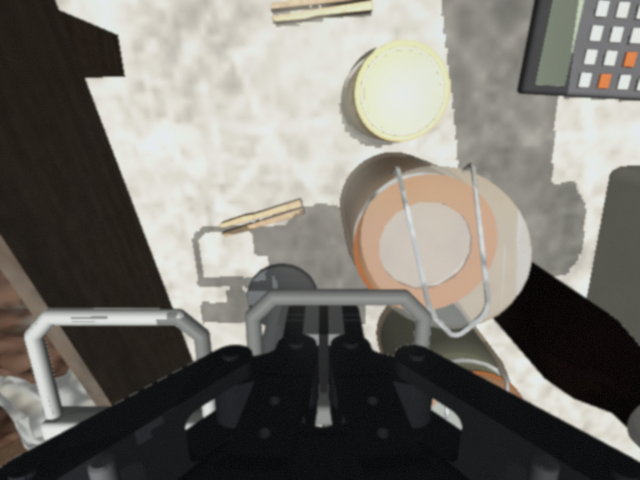

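Emit:
play_rows(targets=[{"tx": 0.006, "ty": 0, "tz": 0, "spin": 0, "gripper": 1}, {"tx": 0.006, "ty": 0, "tz": 0, "spin": 0, "gripper": 1}, {"tx": 0.006, "ty": 0, "tz": 0, "spin": 0, "gripper": 1}, {"tx": 0.006, "ty": 0, "tz": 0, "spin": 0, "gripper": 1}, {"tx": 0.006, "ty": 0, "tz": 0, "spin": 0, "gripper": 1}, {"tx": 0.006, "ty": 0, "tz": 0, "spin": 0, "gripper": 1}, {"tx": 0.006, "ty": 0, "tz": 0, "spin": 0, "gripper": 1}, {"tx": 0.006, "ty": 0, "tz": 0, "spin": 0, "gripper": 1}, {"tx": 0.006, "ty": 0, "tz": 0, "spin": 0, "gripper": 1}])

```text
clock: 7.82
position: [587.3, -105.4, 183.4]
ee_rot: [0.021, 1.0, -0.0, 0.006]
contact_force: [12.7, -2.4, -5.1]
gripper_width: 0.3
```

Emit:
play_rows(targets=[{"tx": -0.03, "ty": 0, "tz": 0, "spin": 0, "gripper": 1}, {"tx": -0.06, "ty": 0, "tz": 0, "spin": 0, "gripper": 1}, {"tx": -0.084, "ty": 0, "tz": 0, "spin": 0, "gripper": 1}, {"tx": -0.084, "ty": 0, "tz": 0, "spin": 0, "gripper": 1}, {"tx": -0.084, "ty": 0, "tz": 0, "spin": 0, "gripper": 1}])

```text
clock: 8.45
position: [602.6, -106.5, 182.1]
ee_rot: [0.021, 1.0, 0.0, -0.001]
contact_force: [0.4, 0.2, 0.3]
gripper_width: 0.0
```

Emit:
play_rows(targets=[{"tx": 0, "ty": 0, "tz": -0.15, "spin": 0, "gripper": 1}, {"tx": 0, "ty": 0, "tz": -0.3, "spin": 0, "gripper": 1}, {"tx": -0.015, "ty": -0.15, "tz": -0.32, "spin": 0, "gripper": 1}, {"tx": -0.015, "ty": -0.308, "tz": -0.3, "spin": 0, "gripper": 1}, {"tx": -0.015, "ty": -0.308, "tz": -0.3, "spin": 0, "gripper": 1}, {"tx": -0.015, "ty": -0.308, "tz": -0.3, "spin": 0, "gripper": 1}, {"tx": -0.015, "ty": -0.308, "tz": -0.3, "spin": 0, "gripper": 1}])

```text
clock: 9.32
position: [603.6, -182.7, 257.5]
ee_rot: [0.021, 1.0, 0.0, 0.0]
contact_force: [0.0, -1.3, 0.3]
gripper_width: 0.2
```

```bash
python3 - <<'E'
from h import *
snap('wrist','wrist5'); s=read_state();print(s['contact_force'],s['position'])
import fit; fit.fit('wrist5')
P=cloud(dict(np.load('pics/wrist5.npz'))).reshape(-1,3)
for x0 in range(550,640,10):
    print(x0,*['%4d'%(lambda q: q[q<179].max() if (q<179).any() else -1)(P[(P[:,0]>x0)&(P[:,0]<x0+10)&(P[:,1]>y)&(P[:,1]<y+8)][:,2]) for y in range(-222,-140,8)])
E
```

```text
[0.27792725 0.31800008 0.09770628] [ 603.65910841 -182.64321922  257.50047988]
head min slope 0.0436 x@-145 651.6 16 0.24 z 194.7
head max slope 0.2006 x@-145 658.0 11 1.0 z 194.7
head y [-219.17372847  -68.67707295]
L bar axis x 579.3 at y -101.0 slope 0.0488 0.18 z 187.4
  side -132.6 452
  side -69.4 504
R bar axis x 578.6 at y -186.0 slope 0.0424 0.13 z 187.4
  side -215.6 432
  side -152.4 435
550  178    1    1    1    1    1    1    1    2    0    1
560  177    1    1    1    1    2    2    1    1    1    1
570  174    1    0    1    1    1    1    1    1   10   11
580  170    1    1    1   11   11   11   11   11   11   12
590  165    1    1   11   11   11   11   11   11   10    0
600  138    1    1    1   10    9    1    1    0    1    1
610  143    0    1    0    2    1    0    1    1    1    1
620  145   -1   -1   -1   -1   -1   -1   -1    0    0    1
630  147    1    1    1    1    0    5   11   11   11   11
```

View pics/wrist5.png

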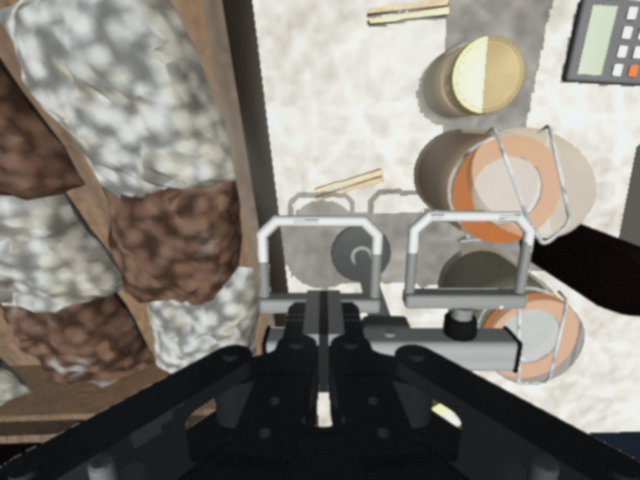

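The fingers are over the right loop, whose bar is near (320,222). The left bar, near (472,216), rests about 7 mm out, which fits its plug being home. Next I'll descend.

Emit:
play_rows(targets=[{"tx": 0, "ty": -0.004, "tz": 0.08, "spin": 0, "gripper": 1}, {"tx": 0, "ty": -0.004, "tz": 0.15, "spin": 0, "gripper": 1}, {"tx": 0, "ty": -0.004, "tz": 0.21, "spin": 0, "gripper": 1}, {"tx": 0, "ty": -0.004, "tz": 0.26, "spin": 0, "gripper": 1}, {"tx": 0, "ty": -0.004, "tz": 0.3, "spin": 0, "gripper": 1}, {"tx": 0, "ty": -0.004, "tz": 0.3, "spin": 0, "gripper": 1}, {"tx": 0, "ty": -0.004, "tz": 0.3, "spin": 0, "gripper": 1}])

```text
clock: 10.25
position: [603.9, -184.7, 182.9]
ee_rot: [0.021, 1.0, -0.0, 0.001]
contact_force: [0.3, -0.9, 0.9]
gripper_width: 0.2
```

Emit:
play_rows(targets=[{"tx": 0.02, "ty": 0, "tz": 0, "spin": 0, "gripper": 1}, {"tx": 0.036, "ty": 0, "tz": 0, "spin": 0, "gripper": 1}, {"tx": 0.036, "ty": 0, "tz": 0, "spin": 0, "gripper": 1}])

```text
clock: 10.62
position: [594.2, -184.2, 182.7]
ee_rot: [0.021, 1.0, 0.0, 0.0]
contact_force: [-0.7, -0.6, -0.2]
gripper_width: -0.2
```

Emit:
play_rows(targets=[{"tx": 0.012, "ty": 0, "tz": 0, "spin": 0, "gripper": 1}, {"tx": 0.012, "ty": 0, "tz": 0, "spin": 0, "gripper": 1}])

```text
clock: 10.88
position: [593.3, -184.1, 182.9]
ee_rot: [0.021, 1.0, -0.0, 0.002]
contact_force: [4.3, -1.5, -1.9]
gripper_width: 0.2
```

Emit:
play_rows(targets=[{"tx": 0.01, "ty": 0, "tz": 0, "spin": 0, "gripper": 1}, {"tx": 0.01, "ty": 0, "tz": 0, "spin": 0, "gripper": 1}])

```text
clock: 11.12
position: [591.8, -184.0, 183.0]
ee_rot: [0.021, 1.0, -0.0, 0.003]
contact_force: [6.7, -1.7, -3.0]
gripper_width: -0.0
```

Emit:
play_rows(targets=[{"tx": 0.006, "ty": 0, "tz": 0, "spin": 0, "gripper": 1}, {"tx": 0.006, "ty": 0, "tz": 0, "spin": 0, "gripper": 1}])

```text
clock: 11.38
position: [590.9, -184.0, 183.0]
ee_rot: [0.021, 1.0, -0.0, 0.004]
contact_force: [6.7, -0.2, -3.1]
gripper_width: -0.5
```

Emit:
play_rows(targets=[{"tx": 0.006, "ty": 0, "tz": 0, "spin": 0, "gripper": 1}, {"tx": 0.006, "ty": 0, "tz": 0, "spin": 0, "gripper": 1}])

```text
clock: 11.62
position: [589.8, -183.9, 183.1]
ee_rot: [0.021, 1.0, -0.0, 0.005]
contact_force: [7.7, -1.7, -2.3]
gripper_width: 0.8
```

Emit:
play_rows(targets=[{"tx": 0.008, "ty": 0, "tz": 0, "spin": 0, "gripper": 1}, {"tx": 0.008, "ty": 0, "tz": 0, "spin": 0, "gripper": 1}])

```text
clock: 11.88
position: [588.2, -183.8, 183.2]
ee_rot: [0.021, 1.0, -0.0, 0.005]
contact_force: [9.4, -1.3, -4.0]
gripper_width: 0.2
```

Emit:
play_rows(targets=[{"tx": 0.008, "ty": 0, "tz": 0, "spin": 0, "gripper": 1}, {"tx": 0.008, "ty": 0, "tz": 0, "spin": 0, "gripper": 1}])

```text
clock: 12.12
position: [586.7, -183.7, 183.2]
ee_rot: [0.021, 1.0, -0.001, 0.006]
contact_force: [10.8, -1.4, -4.2]
gripper_width: 0.2
```

Emit:
play_rows(targets=[{"tx": 0.008, "ty": 0, "tz": 0, "spin": 0, "gripper": 1}, {"tx": 0.008, "ty": 0, "tz": 0, "spin": 0, "gripper": 1}, {"tx": 0.008, "ty": 0, "tz": 0, "spin": 0, "gripper": 1}])

```text
clock: 12.5
position: [585.2, -183.6, 183.3]
ee_rot: [0.021, 1.0, -0.001, 0.006]
contact_force: [11.4, -1.8, -3.9]
gripper_width: 0.0
```

Emit:
play_rows(targets=[{"tx": 0, "ty": 0, "tz": 0, "spin": 0, "gripper": 1}, {"tx": 0, "ty": 0, "tz": 0, "spin": 0, "gripper": 1}, {"tx": 0, "ty": 0, "tz": 0, "spin": 0, "gripper": 1}, {"tx": 0, "ty": 0, "tz": 0, "spin": 0, "gripper": 1}, {"tx": 0, "ty": 0, "tz": 0, "spin": 0, "gripper": 1}, {"tx": 0, "ty": 0, "tz": 0, "spin": 0, "gripper": 1}, {"tx": 0, "ty": 0, "tz": 0, "spin": 0, "gripper": 1}, {"tx": 0, "ty": 0, "tz": 0, "spin": 0, "gripper": 1}])

```text
clock: 13.5
position: [585.2, -183.7, 183.3]
ee_rot: [0.021, 1.0, -0.001, 0.006]
contact_force: [11.6, -0.9, -4.4]
gripper_width: 0.1
```

Emit:
play_rows(targets=[{"tx": -0.03, "ty": 0, "tz": 0, "spin": 0, "gripper": 1}, {"tx": -0.055, "ty": 0, "tz": 0, "spin": 0, "gripper": 1}, {"tx": -0.076, "ty": 0, "tz": 0, "spin": 0, "gripper": 1}, {"tx": -0.076, "ty": 0, "tz": 0, "spin": 0, "gripper": 1}, {"tx": -0.076, "ty": 0, "tz": 0, "spin": 0, "gripper": 1}])

```text
clock: 14.12
position: [598.6, -184.3, 182.1]
ee_rot: [0.021, 1.0, 0.0, -0.0]
contact_force: [0.7, 0.0, -0.4]
gripper_width: -0.1
```

Emit:
play_rows(targets=[{"tx": 0, "ty": 0, "tz": -0.12, "spin": 0, "gripper": 1}, {"tx": 0, "ty": 0, "tz": -0.3, "spin": 0, "gripper": 1}, {"tx": -0.05, "ty": 0.1, "tz": -0.5, "spin": 0, "gripper": 1}, {"tx": -0.08, "ty": 0.16, "tz": -0.62, "spin": 0, "gripper": 1}, {"tx": -0.08, "ty": 0.16, "tz": -0.62, "spin": 0, "gripper": 1}, {"tx": -0.08, "ty": 0.16, "tz": -0.62, "spin": 0, "gripper": 1}])

```text
clock: 14.88
position: [619.9, -145.1, 336.1]
ee_rot: [0.021, 1.0, 0.0, -0.001]
contact_force: [-0.2, -0.1, -1.0]
gripper_width: 0.0
```

```bash
python3 - <<'E'
from h import *
snap('wrist','wrist6'); s=read_state();print(s['contact_force'],s['position'])
import fit; fit.fit('wrist6')
E
```

```text
[-0.04811589 -0.08509035 -0.65673303] [ 619.75941034 -145.37948852  335.69643068]
head min slope 0.039 x@-145 652.2 29 0.18 z 194.8
head max slope 0.0497 x@-145 669.3 48 0.85 z 194.8
head y [-219.43858571  -68.98300487]
L bar axis x 579.6 at y -101.0 slope 0.0391 0.21 z 187.4
  side -132.2 258
  side -68.6 267
R bar axis x 576.1 at y -186.0 slope 0.0396 0.27 z 187.4
  side -215.3 261
  side -151.8 254
```

View pics/wrist6.png

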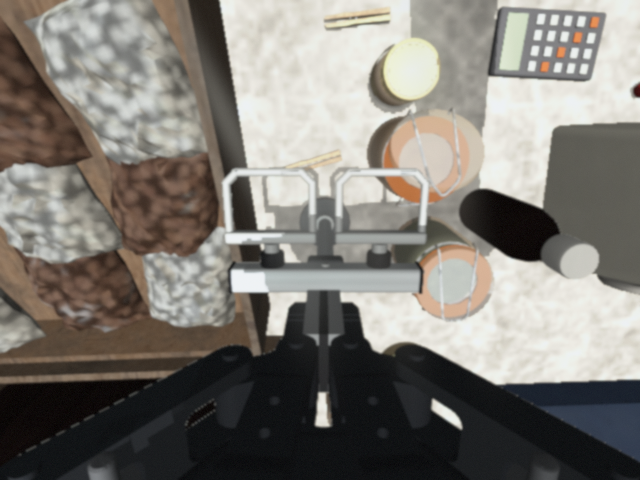

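```bash
python3 -c "
from h import *
print(read_state()['clock']); print(job_done())"
```

```text
14.925
the job is handed in; nothing more can be done
None
```

I pulled both loops straight out from the stand, the left one first, and both plugs held. Neither gave way, so no push-back was needed. I handed the job in at about 15 s; no verdict is reported.

| Loop | Pull force held | Time held | Bar under pull (stand x) | Bar at rest afterwards (stand x) |
|---|---|---|---|---|
| Left | 10.6–12.7 N | about 2 s | about -85 mm | about -80 mm |
| Right | 11.4–11.6 N | about 1 s | about -85 mm | about -80 mm |

- **Plugs home:** the rest positions come from the last wrist picture. They are inside the -82.5 mm limit by about 2.5 mm, against a camera calibration good to about 2 mm.
- **Clear of the stand:** the arm ended about 140 mm above the loops, with the contact force near zero.
- **Bystanders:** the bottle and peg looked unmoved in the last picture, but I didn't measure them.
- **Off-axis force:** a downward force of about 4–5 N showed on the tool during both pulls. It disappeared when I let go.

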